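Fetch the test cup from behind the samples

ROBOT

A 7-joint arm with a two-finger parallel gripper is mounted at the origin on the work surface. World frame = base frame: x ahead of the robot, y to its left, z up, the work surface at z = 0. Lengths are in m, angles in rad, forces in N, time in s.
With the tool pointing down it reaches from about 0.425 to 0.925 m from the base axis. Payload 6.8 kg.
Tool frame: the origin (TCP) lies at the very end of the fingers, on their centre line; the grasp point (between the pads) lies 19 mm behind it; z points along the fingers, y is the direction in which the jaws open and shut (so a half turn about z gives the same grasp; the last joint's range is limited). The gripper opens to 85 mm and grips with 20 to 120 N. Pads are 22 mm wide; open, the fingers measure 114 mm over their backs; the gripper's body (76 mm by 85 mm) begins 54 mm behind the grasp point. The pads swing forward as they close: fully open they stand 13 mm farther back than shut.
Start: joints at [-1.427, 0.477, 0.022, 1.555, -0.011, 1.109, -0.083], TCP at [0.168, 0.654, 0.231] pointing down, gripper open.
Joint ranges: [-2.96, 2.96], [-0.34, 2.1], [-1.41, 1.46], [0.24, 2.44], [-1.37, 4.51], [0.17, 1.92], [-2.96, 2.96]. Speed limits (rad/s): [2.39, 2.39, 3.14, 3.14, 3.14, 3.14, 3.14].

INTERFACE

Orientations are given as [roll, pitch, yaw] about the fixed x, y, z axes, in that order (R = Rz(yaw) Ry(pitch) Rx(roll)).
In Python, from plant import arm gives the robot as it stands. Calls block until the motion is done:
- arm.move_to(position, orientation): joint-space move of the TCP to a pose.
- arm.move_l(position, frame=None, v=0.15): straight line of the TCP; frame=None keeps the orientation; v is the mean speed in m/s.
- arm.goto_joints(angles): joint-space move.
- arm.command_gripper(opening, grip_force=None): finger opening in m; grip_force is the grip in N (None keeps the last); returns when the fingers have stopped.
- arm.pause(seconds).
- arm.inverse_kinematics(position, orientation): joint angles nearest the present ones, or None.
- arm.capture(name): name is "scene" or "top"; returns a dict with "color" (400x640x3 uint8, red, green, blue), "fx", "fy", "cx", "cy" (pixels), "dist" ([k1, k2, p1, p2, k3] as OpenCV has them; the pictures are not rectified), "rvec" (rotation vector, rad) and "tvec" (3), from world to camera coordinates, as OpenCV has them. Camera axes: x right, y down, z forward; pixel columns grow to the right and rows downward; lengths in m; the calibration is good to about 2 mm. A picture is of the moment at which its call begins. There is no depth.
A pose or a line that the arm cannot do raises arm.Unreachable and nothing moves.
- arm.hand_in(): hands the job in, once; it reports no verdict.
Readings, each from a call of its own:
- arm.current_time_s(): time.
- arm.current_joint_pos(): joint angles.
- arm.current_joint_velocities(): joint speeds.
- arm.current_tau(): joint torques, N m.
- arm.current_tcp_pos(): TCP position.
- arm.current_eef_rot(): TCP orientation.
- arm.current_wrist_force(): force on the tool from outside, world axes, zero at the start.
- arm.current_ft_torque(): the same for the moment, N m.
- arm.current_opening(): finger opening in m.
Only numpy, scipy, OpenCV 4.12 (cv2) and the standard library are available. Lean on these libraries where they do the work, as an engineer would, in place of code of your own. Each camera call takes 0.05 s, during which the arm holds its last target.

TASK

Get the flash-point tester ready: first move the three sample containers that hem in the brass test cup off the drip tray and stand them on the rubber mat, and with all three there take the cup and seat it in the tester's heating well, its flange down on the rim. Then put each container back upright on the tray on the very spot where it stood, setting everything down softly, knocking nothing over and leaving the other glassware where it is.

Things in the scene. Friction and masses are not known exactly. Their poses are not given: they have to be found in the camera images.
- cup_mid (a point): Brass test cup, open, 62 mm tall, about 0.35 kg, on the tray's far half, hemmed in by the containers. Flange 76 mm across, 5 mm thick, underside 38 mm above the foot; below it 54 mm across, foot bevelled to 46 mm; above it a plain collar 58 mm across, 19 mm high: grip that. Point: on the axis 31 mm above the foot; z up.
- amber_mid (a point): Amber glass sample bottle, closed, paper band round it: 58 mm across, 140 mm tall, black screw cap 36 mm across filling the top 26 mm (grip it by the cap). This point is on its axis, 70 mm above its foot. About 0.3 kg. Stands on the tray.
- jar_mid (a point): White plastic wide-mouth sample jar, closed: 62 mm across, 127 mm tall, white screw cap 55 mm across filling the top 26 mm (grip it by the cap). This point is on its axis, 63.5 mm above its foot. About 0.25 kg. Stands on the tray.
- can_mid (a point): Slim aluminium sample flask, closed: 52 mm across, 164 mm tall, conical shoulder, black screw cap 30 mm across filling the top 26 mm (grip it by the cap). This point is on its axis, 82 mm above its foot. About 0.22 kg. Stands on the tray.
- tray: Fixed stainless drip tray 210 x 280 mm (its x, y), floor 2 mm above the bench, rim 16 mm high. Origin: centre of its underside; +x away from the robot. The cup stands in the middle of the far half, one container before it (robot side) and one on each side, in any order, 75 to 80 mm from the cup's axis.
- mat: Black ribbed rubber bench mat, fixed flat on the bench to the left or right of the tray, 260 x 240 mm (its x, y), top 4 mm above the bench: the side area. Origin at the centre of its underside.
- well (a point): Heating well in the domed silver stove of the white flash-point tester (fixed, beside the tray). Point: its axis at rim level, 122 mm above the bench; z up, x towards the control housing, which starts 104 mm from the axis, 154 mm high, parked cover on it to 202 mm. Well 64 mm wide, 76 deep, rim 94 mm outside. Cup goes in with 5 mm play; flange on the rim puts the cup's point 7 mm below this one.
- conical: Bystander: clear glass conical flask, 82 mm across, 116 mm tall, loose on the bench beyond the tray. Origin at the centre of its foot.
- beaker: Bystander: clear glass beaker, about 68 mm across, 85 mm tall, loose on the bench beyond the tray. Origin at the centre of its foot.
- stoppered: Bystander: greenish stoppered reagent bottle, 74 mm across, 130 mm tall, loose on the bench between the robot and the tray. Origin at the centre of its foot.
There are look-alikes about, which are no part of the job. What is shaped like the part that bears can_mid but blue or purple is not meant. Leave any red look-alike of the part that bears jar_mid alone.

How it is judged:
On the way, in this order (a step that is already met when the one before it is completed fails the run):
1. all three containers stand released on the mat, the cup still in its place on the tray (x of amber_mid in the frame of mat between -0.13 and 0.13 m and y of amber_mid in the frame of mat between -0.12 and 0.12 m and height (world z) of amber_mid below 0.08 m and angle between each of amber_mid, jar_mid, can_mid's own z axis and vertical below 0.1 rad and contact force between the fingers and amber below 0.1 N and x of jar_mid in the frame of mat between -0.13 and 0.13 m and y of jar_mid in the frame of mat between -0.12 and 0.12 m and height (world z) of jar_mid below 0.0735 m and contact force between the fingers and jar below 0.1 N and x of can_mid in the frame of mat between -0.13 and 0.13 m and y of can_mid in the frame of mat between -0.12 and 0.12 m and height (world z) of can_mid below 0.092 m and contact force between the fingers and can below 0.1 N and distance of cup_mid from where it was at the start of the episode below 0.02 m), for 0.2 s.
2. the cup is seated in the well and released, the three containers still standing on the mat (horizontal distance between cup_mid and well below 0.008 m and z of cup_mid in the frame of well below -0.003 m and angle between cup_mid's own z axis and vertical below 0.08 rad and contact force between the fingers and cup below 0.1 N and x of amber_mid in the frame of mat between -0.13 and 0.13 m and y of amber_mid in the frame of mat between -0.12 and 0.12 m and height (world z) of amber_mid below 0.08 m and angle between each of amber_mid, jar_mid, can_mid's own z axis and vertical below 0.1 rad and contact force between the fingers and amber below 0.1 N and x of jar_mid in the frame of mat between -0.13 and 0.13 m and y of jar_mid in the frame of mat between -0.12 and 0.12 m and height (world z) of jar_mid below 0.0735 m and contact force between the fingers and jar below 0.1 N and x of can_mid in the frame of mat between -0.13 and 0.13 m and y of can_mid in the frame of mat between -0.12 and 0.12 m and height (world z) of can_mid below 0.092 m and contact force between the fingers and can below 0.1 N), for 0.2 s.
At the end, for the whole second after the job is handed in: The cup sits in the heating well (its axis within 8 mm of the well's, flange down on the rim to within 4 mm, upright), each of the three containers stands upright on the tray within 15 mm of where it stood at the start, all released and at rest (horizontal distance between cup_mid and well below 0.008 m and z of cup_mid in the frame of well below -0.003 m and angle between cup_mid's own z axis and vertical below 0.08 rad and contact force between the fingers and cup below 0.1 N and distance of each of amber_mid, jar_mid, can_mid from where it was at the start of the episode below 0.015 m and angle between each of amber_mid, jar_mid, can_mid's own z axis and vertical below 0.1 rad and linear speed of each of amber, jar, can, cup below 0.02 m/s); the robot touches nothing.
It fails at once if a container is knocked over (angle between any of amber_mid, jar_mid, can_mid's own z axis and vertical above 1 rad).
It fails at once if a container or the cup is let fall (more than about 13 mm) instead of being set down ((contact force between the fingers and cup below 0.05 N and linear speed of cup above 0.5 m/s) or (contact force between the fingers and amber below 0.05 N and linear speed of amber above 0.5 m/s) or (contact force between the fingers and jar below 0.05 N and linear speed of jar above 0.5 m/s) or (contact force between the fingers and can below 0.05 N and linear speed of can above 0.5 m/s)).
It fails at once if bystander glassware is moved by more than 20 mm (distance of any of conical, beaker, stoppered from where it was at the start of the episode above 0.02 m).
It also fails if it takes over 144 s, if anything falls off the work surface, if the arm or the gripper's body presses on something with over 40 N, if the wrist force passes 120 N, or if a joint passes its speed limit or range.

## Working session

There is one attempt and no reset: what is moved stays moved. The work goes in short steps, each a Python script; the robot and the scene stay as the last script left them, time stands still between calls to the robot, and variables do not carry over. Pictures are saved under pics/ and viewed, and the job is handed in when it is done.

```bash
ls; mkdir -p pics; python3 - <<'E'
from plant import arm
import cv2,pickle
d={}
for n in("scene","top"):
    c=arm.capture(n); d[n]=c; cv2.imwrite(f"pics/{n}0.png",c["color"][:,:,::-1])
    print(n,c["fx"],c["fy"],c["cx"],c["cy"],c["dist"],c["rvec"],c["tvec"])
pickle.dump(d,open("cap0.pkl","wb"))
print(arm.current_time_s(),arm.current_tcp_pos(),arm.current_eef_rot(),arm.current_wrist_force())
E
```

```text
pics
scene 414.2139206654267 414.2139206654267 315.9693262372892 202.53900013637173 [-0.00774516  0.          0.          0.          0.        ] [ 2.11531672  0.7020418  -0.32583889] [-0.44351009 -0.11209515  1.29115225]
top 375.39028668678975 375.39028668678975 318.24310497135565 200.22994062974107 [0.01375701 0.         0.         0.         0.        ] [ 2.13336859 -2.17103747  0.16551659] [-0.00629277  0.56322663  0.91493825]
0.1 [0.16803902 0.65320695 0.23041598] [-3.13994762e+00  1.06679772e-04  2.88985480e+00] [ 0.05891098 -0.65971736 -0.98649107]
```

View pics/scene0.png

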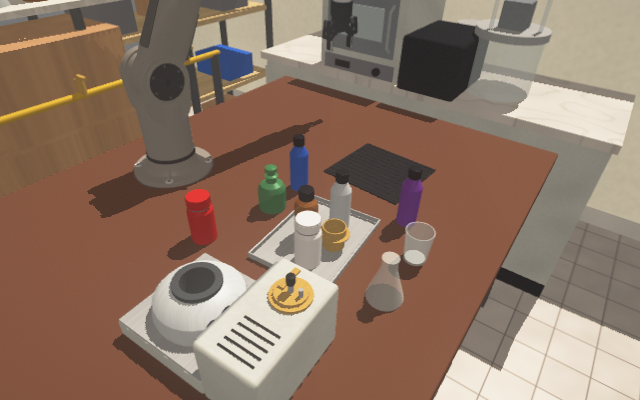

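View pics/top0.png

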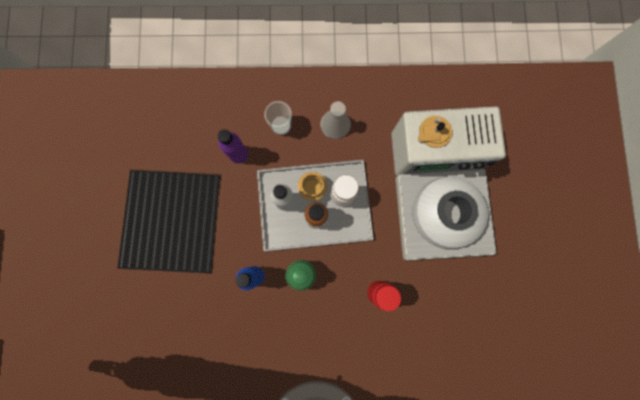

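```bash
cat > h.py <<'E'
import numpy as np,cv2,pickle
def ray(c,uv):
    K=np.array([[c["fx"],0,c["cx"]],[0,c["fy"],c["cy"]],[0,0,1.]])
    n=cv2.undistortPoints(np.array(uv,float).reshape(-1,1,2),K,np.array(c["dist"],float)).reshape(-1,2)
    R,_=cv2.Rodrigues(np.array(c["rvec"],float)); t=np.array(c["tvec"],float).ravel()
    d=np.c_[n,np.ones(len(n))]@R
    return -R.T@t,d
def onz(c,uv,z):
    o,d=ray(c,uv); s=(z-o[2])/d[:,2]; return o+s[:,None]*d
def proj(c,P):
    K=np.array([[c["fx"],0,c["cx"]],[0,c["fy"],c["cy"]],[0,0,1.]])
    return cv2.projectPoints(np.array(P,float).reshape(-1,1,3),np.array(c["rvec"],float),np.array(c["tvec"],float),K,np.array(c["dist"],float))[0].reshape(-1,2)
def circ(x,y,z,r,n=60):
    a=np.linspace(0,2*np.pi,n); return np.c_[x+r*np.cos(a),y+r*np.sin(a),0*a+z]
E
python3 - <<'E'
from h import *
d=pickle.load(open("cap0.pkl","rb"));t=d["top"];s=d["scene"]
print(ray(t,[[320,200]])[0],ray(s,[[320,200]])[0])
print("cap guess amber",onz(t,[[317,211]],.142),"jar",onz(t,[[346,186]],.129),"can",onz(t,[[280,188]],.166),"cup",onz(t,[[312,184]],.064))
print("tray",onz(t,[[257,169],[364,161],[372,240],[264,250]],.016))
print("mat",onz(t,[[131,170],[221,175],[212,272],[118,268]],.004))
print("well",onz(t,[[457,209]],.122))
for n,(x0,y0,x1,y1) in dict(top=(240,140,400,260),scene=(240,150,400,270)).items():
    im=d[n]["color"][y0:y1,x0:x1,::-1]; cv2.imwrite(f"pics/{n}z.png",cv2.resize(im,(800,600),interpolation=cv2.INTER_CUBIC))
im=t["color"][150:270,390:550,::-1]; cv2.imwrite("pics/wellz.png",cv2.resize(im,(800,600),interpolation=cv2.INTER_CUBIC))
E
```

```text
[ 0.42719718 -0.00471369  0.98582767] [ 0.99745733 -0.63811695  0.6886409 ]
cap guess amber [[ 0.52386656 -0.01166069  0.142     ]] jar [[ 0.58255923 -0.08007755  0.129     ]] can [[0.57375657 0.06955036 0.166     ]] cup [[ 0.60081387 -0.00102484  0.064     ]]
tray [[ 0.65241111  0.14349333  0.016     ]
 [ 0.66958672 -0.13970174  0.016     ]
 [ 0.46081812 -0.15288921  0.016     ]
 [ 0.4403283   0.12455739  0.016     ]]
mat [[0.65755955 0.47833498 0.004     ]
 [0.64036459 0.24072648 0.004     ]
 [0.38715742 0.25885561 0.004     ]
 [0.40213197 0.49759363 0.004     ]]
well [[ 0.52532039 -0.3368101   0.122     ]]
```

View pics/topz.png

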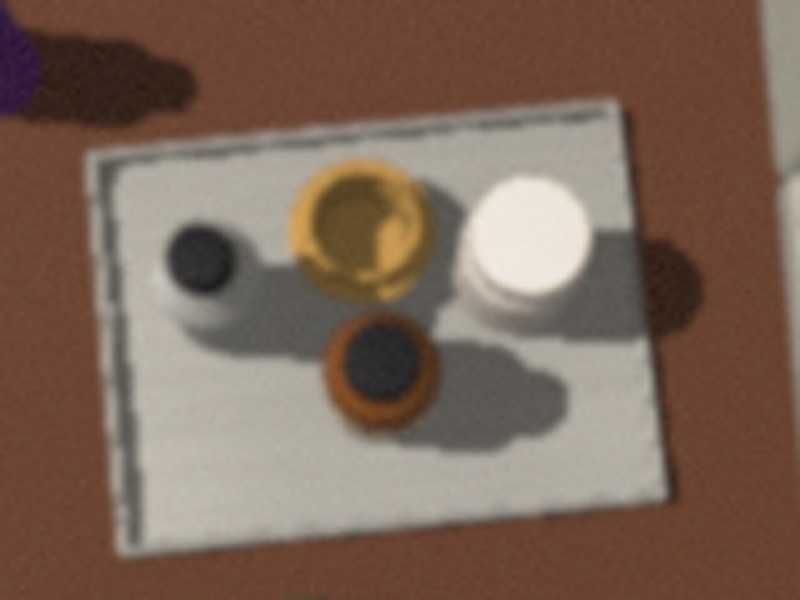

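View pics/scenez.png

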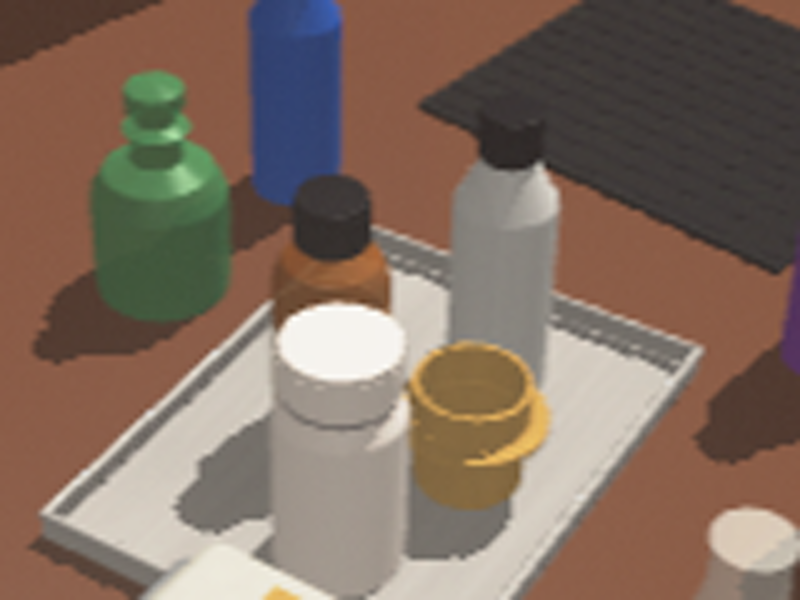

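View pics/wellz.png

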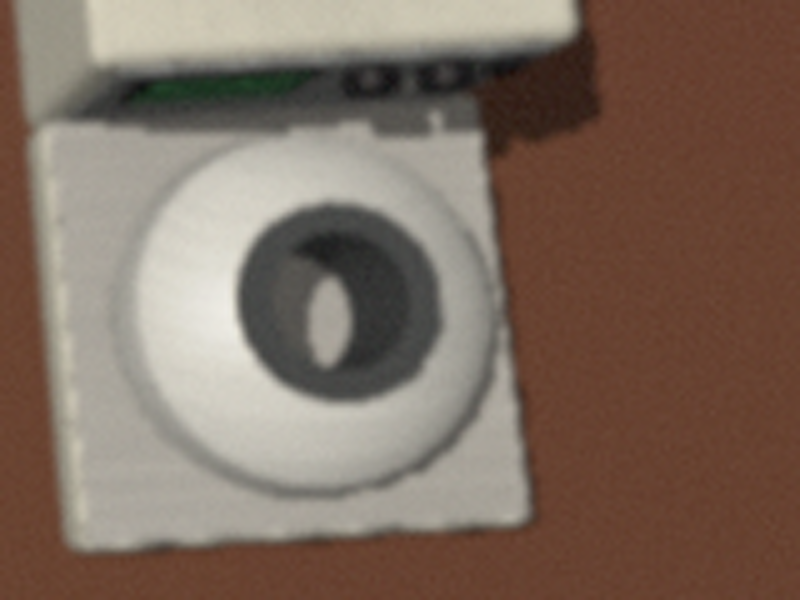

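```bash
cat > seg.py <<'E'
from h import *
def blob(m,u0,v0,w,ox,oy):
    n,l,st,ce=cv2.connectedComponentsWithStats(m.astype(np.uint8))
    # component nearest seed
    ys,xs=np.nonzero(m); 
    if len(xs)==0: return None
    i=np.argmin((xs-(u0-ox))**2+(ys-(v0-oy))**2); k=l[ys[i],xs[i]]
    cs,_=cv2.findContours((l==k).astype(np.uint8),cv2.RETR_EXTERNAL,cv2.CHAIN_APPROX_NONE)
    c=max(cs,key=cv2.contourArea); M=cv2.moments(c); A=M["m00"]
    f=np.zeros(m.shape,np.uint8); cv2.drawContours(f,[c],-1,1,-1)
    yy,xx=np.nonzero(f)
    return xx.mean()+ox,yy.mean()+oy,len(xx),xx.min()+ox,xx.max()+ox,yy.min()+oy,yy.max()+oy
def seg(c,u,v,w,kind):
    u,v=int(u),int(v)
    im=c["color"].astype(int); y0,x0=max(0,v-w),max(0,u-w); p=im[y0:v+w+1,x0:u+w+1]
    r,g,b=p[...,0],p[...,1],p[...,2]; mx=p.max(2);mn=p.min(2)
    m={"black":mx<75,"dk":mx<100,"white":mn>205,"brass":(r-b>60)&(g-b>30)&(r>80)}[kind]
    return blob(m,u,v,w,x0,y0)
E
python3 - <<'E'
from seg import *
d=pickle.load(open("cap0.pkl","rb"));t=d["top"];s=d["scene"]
def do(n,cam,u,v,w,k,z):
    r=seg(d[cam],u,v,w,k); print(n,cam,np.round(r,1),np.round(onz(d[cam],[r[:2]],z)[0],4))
do("amber","top",316,212,12,"black",.129)
do("can","top",280,191,12,"black",.153)
do("jar","top",345,187,20,"white",.129)
do("cup","top",312,186,20,"brass",.0445)
do("well","top",457,210,30,"dk",.122)
do("amber","scene",306,193,12,"black",.129)
do("can","scene",342,176,10,"black",.153)
do("jar","scene",308,219,18,"white",.129)
for n,P in dict(t=[280,191],m=[316,212]).items():print(t["color"][P[1]-9:P[1]+10,P[0]].sum(1)//3)
print(s["color"][168:190,342].max(1))
E
```

```text
amber top [316.6 211.7 204.  309.  324.  204.  220. ] [ 0.5237 -0.0109  0.129 ]
can top [280.4 191.8 140.  274.  287.  186.  198. ] [0.5673 0.0698 0.153 ]
jar top [345.3 186.5 372.  335.  356.  176.  197. ] [ 0.5814 -0.0785  0.129 ]
cup top [308.4 185.    7.  306.  311.  183.  187. ] [0.602  0.0082 0.0445]
well top [ 457.5  210.2 1205.   438.   477.   191.   229. ] [ 0.5226 -0.3379  0.122 ]
amber scene [305.8 193.1 227.  297.  313.  185.  201. ] [ 0.5216 -0.0071  0.129 ]
can scene [342.8 173.9 341.  332.  352.  166.  184. ] [0.5638 0.0838 0.153 ]
jar scene [308. 218. 306. 296. 320. 211. 225.] [ 0.5816 -0.078   0.129 ]
[167 155 123  75  43  43  43  47  44  45  44  47  48  47  41  34  60 100
 130]
[55 50 38 38 41 41 40 45 44 42 40 49 46 42 45 41 37 53 66]
[ 60  59  60  59  59  60  60  59  50  48  48  47  50  50  47  50 112 142
 145 143 143 143]
```

```bash
python3 - <<'E'
from seg import *
d=pickle.load(open("cap0.pkl","rb"));t=d["top"];s=d["scene"]
for c,(x,y) in((t,(312,184)),(s,(334,235))):
    im=c["color"][y-20:y+21,x-20:x+21].astype(np.uint8)
    hsv=cv2.cvtColor(im,cv2.COLOR_RGB2HSV)
    m=(hsv[...,0]>16)&(hsv[...,0]<30)&(hsv[...,1]>90)&(hsv[...,2]>60)
    r=blob(m,x,y,20,x-20,y-20); print(np.round(r,1), onz(c,[r[:2]],.0445))
A=dict(amber=(.5237,-.0109,.129,.142,.018),can=(.5673,.0698,.153,.166,.015),jar=(.5814,-.0785,.116,.129,.0275),cup=(.602,-.003,.045,.064,.038))
for n,c in d.items():
    im=c["color"][:,:,::-1].copy()
    x0,y0={"top":(240,140),"scene":(240,150)}[n]
    z=cv2.resize(im[y0:y0+120,x0:x0+160],(800,600),interpolation=cv2.INTER_CUBIC)
    for k,(x,y,zl,zh,r) in A.items():
        for q,rr in ((zh,r if k!="cup" else .029),(zl-.013 if k!="cup" else zl,r)):
            p=((proj(c,circ(x,y,q,rr))+.5-[x0,y0])*5).astype(int); cv2.polylines(z,[p],True,(0,255,0),1)
    cv2.imwrite(f"pics/{n}ov.png",z)
E
```

```text
[312.  185.8 662.  298.  326.  172.  200. ] [[ 0.59986643 -0.00095061  0.0445    ]]
[334.3 234.3 736.  321.  349.  218.  251. ] [[ 0.60524562 -0.00467905  0.0445    ]]
```

View pics/topov.png

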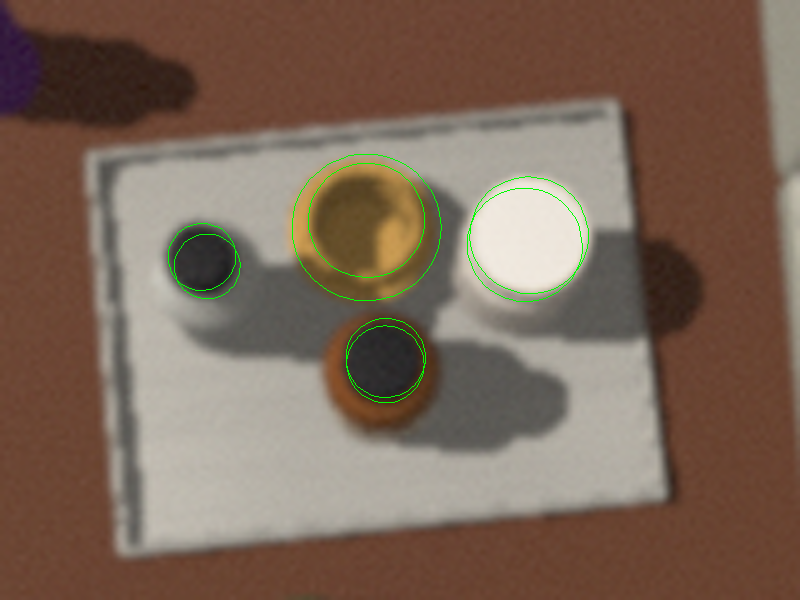

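View pics/sceneov.png

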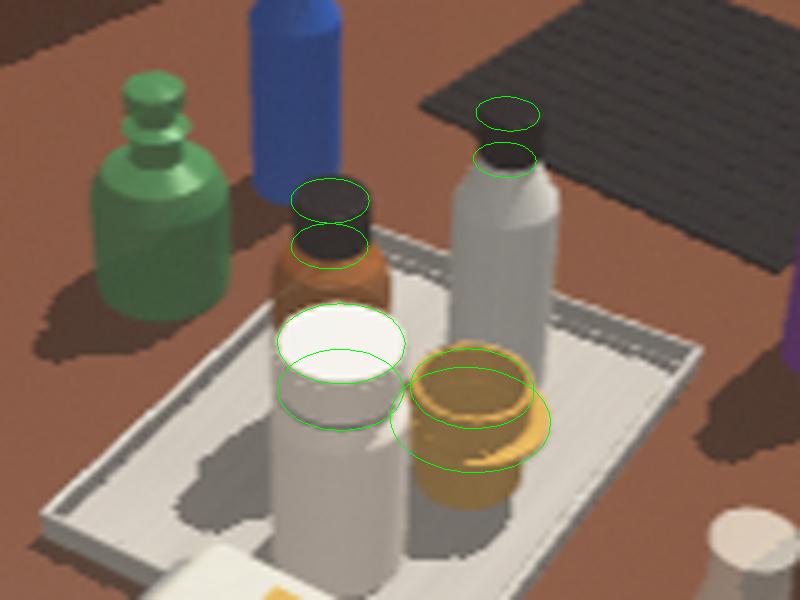

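```bash
python3 - <<'E'
from plant import arm
from h import *
np.set_printoptions(precision=3,suppress=True)
P=dict(home=(.168,.654,.231),amber=(.524,-.009,.25),amberl=(.524,-.009,.118),can=(.568,.071,.30),canl=(.568,.071,.142),jarl=(.5815,-.078,.105),cupl=(.601,-.002,.042),m1=(.44,.37,.12),m2=(.61,.37,.12),m2h=(.61,.37,.32),well=(.523,-.338,.25),welll=(.523,-.338,.12))
for k,p in P.items():
    for y in (0.067,0.067+np.pi/2,.067-np.pi/2,.067+np.pi):
        print(k,round(y,2),arm.inverse_kinematics(p,[np.pi,0,y]))
d=pickle.load(open("cap0.pkl","rb"));t=d["top"];s=d["scene"]
print("purple,blue",onz(t,[[238,158],[255,272]],.01),"green",onz(t,[[300,277]],.06),"red",onz(t,[[380,290]],.06))
im=s["color"][240:330,120:280,::-1]; 
z=cv2.resize(im,(800,450),interpolation=cv2.INTER_CUBIC)
for r in(.047,.032): cv2.polylines(z,[((proj(s,circ(.5226,-.3379,.122,r))+.5-[120,240])*5).astype(int)],True,(0,255,0),1)
cv2.imwrite("pics/wov.png",z)
E
```

```text
home 0.07 [-1.848  0.545  0.646  1.587 -0.353  1.129 -2.623]
home 1.64 [-1.615  0.488  0.292  1.57  -0.152  1.106 -1.22 ]
home -1.5 [-1.15   0.506 -0.377  1.533  0.198  1.14   1.642]
home 3.21 [-1.379  0.479 -0.046  1.551  0.024  1.112  0.207]
amber 0.07 [-0.926  0.319  1.026  1.938 -0.314  1.055 -1.268]
amber 1.64 [-0.77   0.259  0.806  1.932 -0.216  1.039  0.196]
amber -1.5 [-1.066  0.47   1.299  1.943 -0.507  1.118 -2.635]
amber 3.21 [-0.652  0.235  0.654  1.926 -0.165  1.034  1.711]
amberl 0.07 [-0.897  0.641  1.097  2.064 -0.745  0.902 -0.88 ]
amberl 1.64 [-0.658  0.459  0.71   2.052 -0.424  0.777  0.377]
amberl -1.5 [-0.969  0.789  1.272  2.067 -0.916  1.025 -2.289]
amberl 3.21 [-0.497  0.41   0.494  2.043 -0.28   0.753  1.806]
can 0.07 [-0.959  0.345  0.943  1.766 -0.3    1.183 -1.433]
can 1.64 [-0.769  0.284  0.671  1.757 -0.19   1.167  0.024]
can -1.5 [ 0.63   0.488 -1.179  1.668  0.466  1.303  2.573]
can 3.21 [-0.647  0.264  0.512  1.75  -0.14   1.164  1.543]
canl 0.07 [-0.838  0.533  0.816  1.928 -0.495  0.893 -1.274]
canl 1.64 [-0.673  0.463  0.574  1.918 -0.327  0.854  0
[... 1231 characters left out ...]
 -0.164  1.329  0.08   1.325  2.518]
m2h 3.21 [-0.725  0.488  0.144  1.347 -0.069  1.312  1.057]
well 0.07 [-0.246  0.576  1.066  1.713 -0.541  1.181 -0.537]
well 1.64 [-0.246  0.576  1.066  1.713 -0.541  1.181  1.034]
well -1.5 [-0.324  0.71   1.276  1.717 -0.712  1.269 -1.957]
well 3.21 [-0.248  0.579  1.071  1.713 -0.545  1.183  2.608]
welll 0.07 [-0.22   0.783  1.058  1.828 -0.799  1.029 -0.338]
welll 1.64 [-0.113  0.669  0.849  1.822 -0.616  0.937  1.079]
welll -1.5 [-0.294  0.942  1.264  1.832 -0.99   1.173 -1.758]
welll 3.21 [-0.075  0.642  0.784  1.82  -0.562  0.917  2.602]
purple,blue [[0.685 0.195 0.01 ]
 [0.385 0.148 0.01 ]] green [[0.373 0.032 0.06 ]] red [[ 0.339 -0.161  0.06 ]]
```

View pics/wov.png

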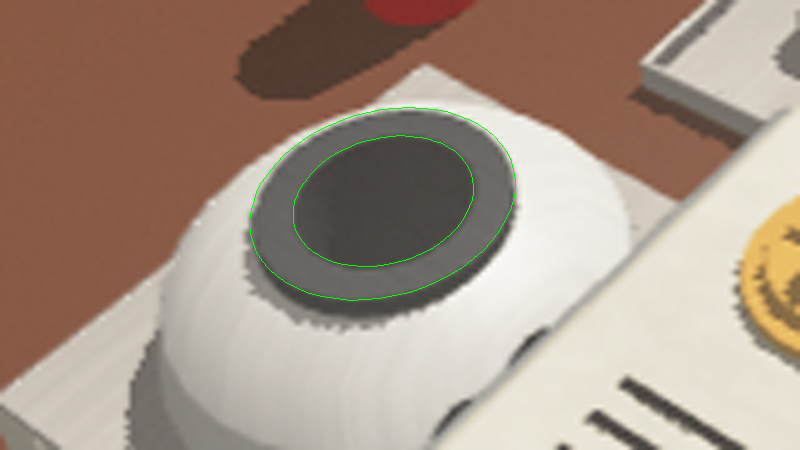

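```bash
cat > ops.py <<'E'
from plant import arm
from h import *
np.set_printoptions(precision=3,suppress=True)
ORI=[np.pi,0,.067+np.pi]
OFF=dict(can=.140,amber=.116,jar=.103,cup=.040)
SPOT=dict(can=(.568,.071),amber=(.524,-.009),jar=(.5815,-.078),cup=(.601,-.002))
MAT=dict(can=(.61,.37),amber=(.525,.37),jar=(.44,.37))
def st(m): print(m,"t",round(arm.current_time_s(),1),"tcp",arm.current_tcp_pos(),"F",arm.current_wrist_force(),"open",round(arm.current_opening(),4),flush=True)
def pick(n,xy,floor,force=45,clear=.05,up=.1):
    z=floor+OFF[n]
    arm.move_to([*xy,z+clear],ORI); st("above")
    arm.move_l([*xy,z],v=.12); st("down")
    arm.command_gripper(0.0,force); st("gripped")
    arm.move_l([*xy,z+.012],v=.06); st("lift12")
    arm.move_l([*xy,up+OFF[n]],v=.25); st("up")
def place(n,xy,floor,up=.1,opn=None,clear=.05):
    z=floor+OFF[n]
    arm.move_l([*xy,up+OFF[n]],v=.3); st("over")
    arm.move_l([*xy,z+.015],v=.25)
    arm.move_l([*xy,z+.001],v=.04); st("low")
    arm.command_gripper(opn or .085); st("rel")
    arm.move_l([*xy,z+clear],v=.2); st("off")
def pic(name):
    d={}
    for n in("scene","top"):
        d[n]=arm.capture(n); cv2.imwrite(f"pics/{n}_{name}.png",d[n]["color"][:,:,::-1])
    pickle.dump(d,open(f"cap_{name}.pkl","wb"))
E
python3 - <<'E'
from ops import *
n="can";xy=SPOT[n]
arm.command_gripper(.085,45)
arm.move_to([*xy,.25],ORI);st("a")
arm.move_l([*xy,.142],v=.12);st("d")
arm.command_gripper(0.0,45);st("g")
arm.pause(.2);pic("g1");st("g")
E
```

```text
a t 2.8 tcp [0.568 0.072 0.25 ] F [ 0.211  0.208 -0.602] open 0.0846
d t 3.9 tcp [0.569 0.071 0.143] F [-0.101 -0.693  1.31 ] open 0.0849
g t 4.4 tcp [0.568 0.071 0.142] F [-0.836  0.298  3.55 ] open 0.0283
g t 4.7 tcp [0.568 0.071 0.142] F [-1.282  0.146  4.702] open 0.0285
```

```bash
python3 - <<'E'
import cv2
im=cv2.imread("pics/scene_g1.png")[80:230,240:440];cv2.imwrite("pics/g1z.png",cv2.resize(im,(800,600),interpolation=cv2.INTER_CUBIC))
E
```

```text
(no output)
```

View pics/g1z.png

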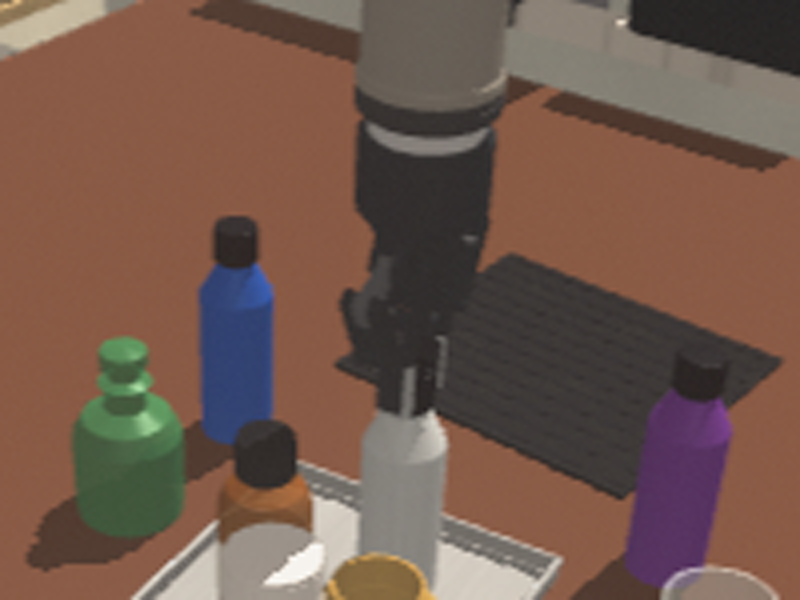

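```bash
python3 - <<'E'
from ops import *
n="can";xy=SPOT[n]
arm.move_l([*xy,.155],v=.06);st("l")
arm.move_l([*xy,.24],v=.25);st("up")
place(n,MAT[n],.004,clear=.06)
pick("amber",SPOT["amber"],.002,clear=.08)
place("amber",MAT["amber"],.004,clear=.06)
pic("a")
E
```

```text
l t 5.1 tcp [0.568 0.071 0.155] F [-0.695 -0.142 -3.028] open 0.0288
up t 5.6 tcp [0.568 0.071 0.24 ] F [-0.194  0.17  -3.787] open 0.0288
over t 6.8 tcp [0.61  0.367 0.239] F [ 0.191 -0.533 -2.744] open 0.0286
low t 7.7 tcp [0.61  0.37  0.145] F [ 0.273 -1.194 -2.624] open 0.0286
rel t 8.3 tcp [0.61  0.37  0.145] F [ 0.14  -0.299 -0.37 ] open 0.0852
off t 8.8 tcp [0.61  0.37  0.205] F [ 0.556  0.076 -0.682] open 0.0849
above t 10.2 tcp [ 0.525 -0.007  0.198] F [ 0.54  -0.092 -0.62 ] open 0.0853
down t 11.0 tcp [ 0.525 -0.009  0.118] F [ 0.629 -0.101 -0.287] open 0.0851
gripped t 11.5 tcp [ 0.524 -0.009  0.119] F [-2.059 -0.326  6.663] open 0.0351
lift12 t 11.9 tcp [ 0.524 -0.009  0.13 ] F [ 0.252 -1.225 -3.59 ] open 0.0345
up t 12.4 tcp [ 0.524 -0.009  0.216] F [-0.145  0.549 -4.075] open 0.0348
over t 13.8 tcp [0.526 0.367 0.216] F [ 1.292 -0.509 -2.842] open 0.0345
low t 14.8 tcp [0.525 0.37  0.121] F [ 0.187 -0.469 -3.763] open 0.0341
rel t 15.3 tcp [0.525 0.37  0.121] F [ 0.137 -0.505 -0.119] open 0.0847
off t 15.8 tcp [0.525 0.37  0.181] F [0.207 0.258 0.181] open 0.0848
```

View pics/scene_a.png

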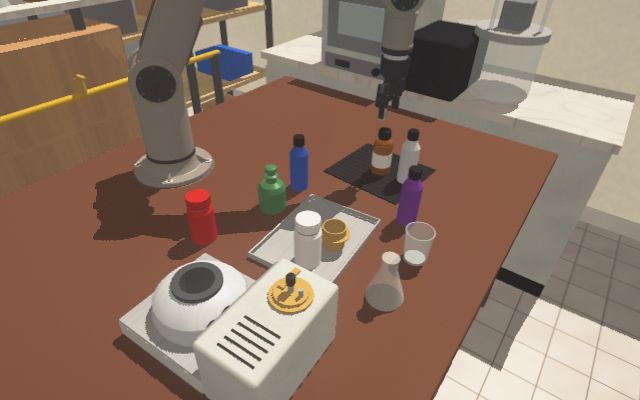

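```bash
python3 - <<'E'
from ops import *
pick("jar",SPOT["jar"],.002,clear=.08)
place("jar",MAT["jar"],.004,clear=.08)
arm.pause(.3)
pic("b")
from seg import *
d=pickle.load(open("cap_b.pkl","rb"))
for c,(x,y) in((d["top"],(312,184)),(d["scene"],(334,235))):
    im=c["color"][y-20:y+21,x-20:x+21].astype(np.uint8)
    hsv=cv2.cvtColor(im,cv2.COLOR_RGB2HSV)
    m=(hsv[...,0]>14)&(hsv[...,0]<32)&(hsv[...,1]>80)&(hsv[...,2]>50)
    r=blob(m,x,y,20,x-20,y-20); print(np.round(r,1), onz(c,[r[:2]],.0445))
for n,(x0,y0) in dict(top=(240,140),scene=(270,190)).items():
    c=d[n];z=cv2.resize(c["color"][y0:y0+90,x0:x0+120,::-1],(800,600),interpolation=cv2.INTER_CUBIC); f=800/120
    for q,rr in((.064,.029),(.0425,.038)):
        cv2.polylines(z,[((proj(c,circ(.601,-.002,q,rr))+.5-[x0,y0])*f).astype(int)],True,(0,255,0),1)
    cv2.imwrite(f"pics/cup_{n}.png",z)
E
```

```text
above t 17.5 tcp [ 0.582 -0.076  0.185] F [ 0.788  0.92  -0.489] open 0.0849
down t 18.3 tcp [ 0.582 -0.078  0.106] F [ 0.448 -0.099 -0.135] open 0.085
gripped t 18.7 tcp [ 0.582 -0.078  0.106] F [-0.97  -0.781  5.872] open 0.0536
lift12 t 19.1 tcp [ 0.582 -0.078  0.117] F [ 0.509 -0.494 -2.256] open 0.0535
up t 19.6 tcp [ 0.581 -0.078  0.203] F [-0.669 -0.852 -3.05 ] open 0.0535
over t 21.3 tcp [0.441 0.368 0.203] F [-0.337 -0.258 -2.755] open 0.0534
low t 22.3 tcp [0.44  0.37  0.108] F [-0.042  0.169 -1.571] open 0.0534
rel t 22.7 tcp [0.44  0.37  0.108] F [-0.197 -0.084 -0.199] open 0.085
off t 23.2 tcp [0.44  0.37  0.187] F [-0.544 -0.104 -0.209] open 0.0848
[312.  185.9 682.  298.  326.  172.  200. ] [[ 0.6   -0.001  0.044]]
[333.7 234.2 774.  318.  349.  218.  251. ] [[ 0.604 -0.005  0.044]]
```

View pics/cup_top.png

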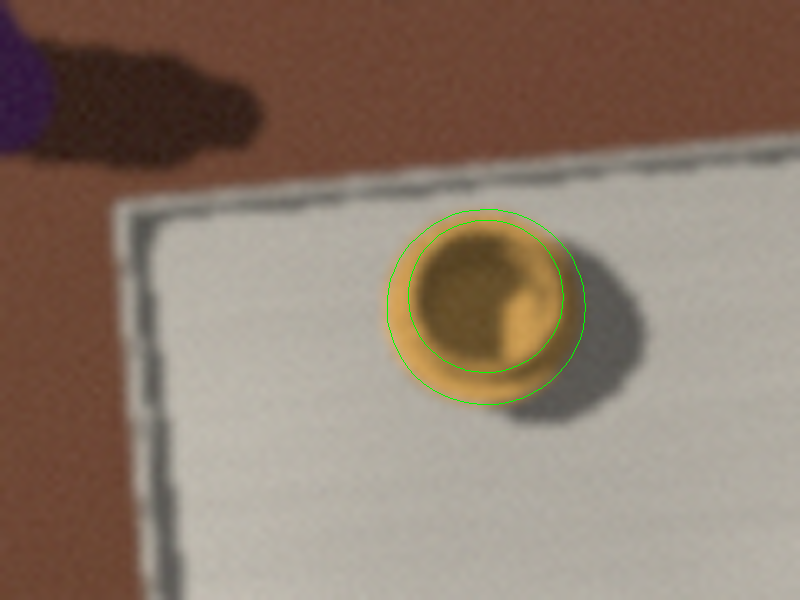

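View pics/cup_scene.png

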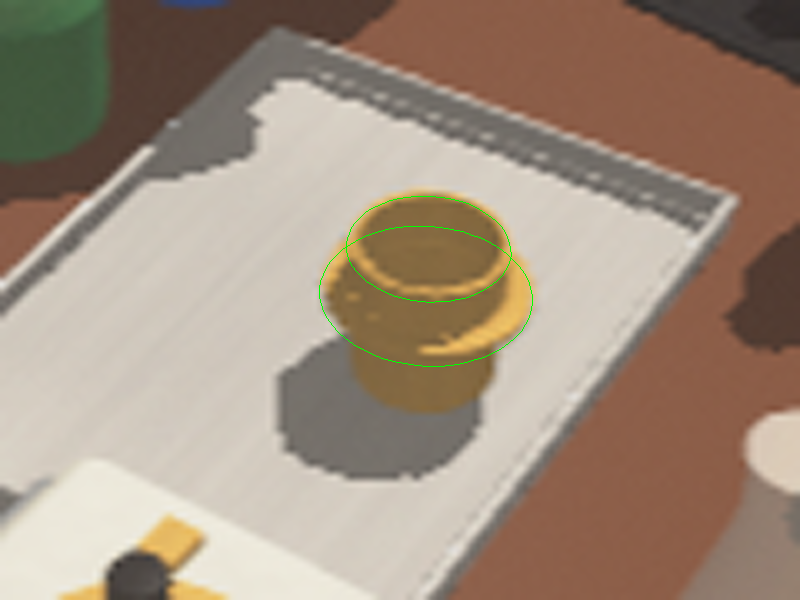

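View pics/scene_b.png

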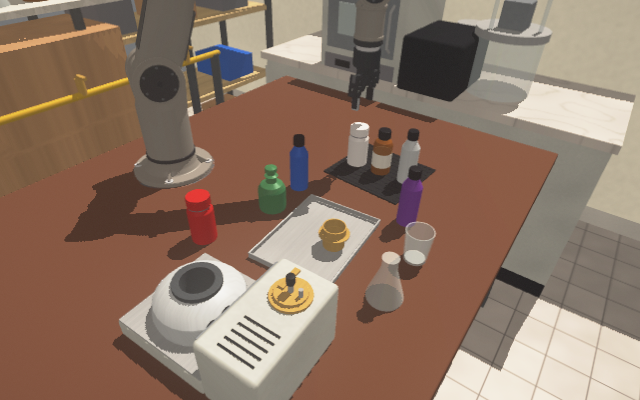

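```bash
python3 - <<'E'
from ops import *
OFF["cup"]=.042
xy=(.600,-.001)
z=.002+OFF["cup"]
arm.move_to([*xy,z+.08],ORI);st("above")
arm.move_l([*xy,z],v=.1);st("down")
arm.command_gripper(0.0,60);st("grip")
arm.move_l([*xy,z+.012],v=.05);st("l12")
arm.move_l([*xy,.17+OFF["cup"]],v=.25);st("up")
arm.move_l([.523,xy[1],.17+OFF["cup"]],v=.25)
arm.move_l([.523,-.338,.17+OFF["cup"]],v=.25);arm.pause(.4);st("over well")
pic("c")
for n,(x0,y0) in dict(top=(400,130),scene=(130,190)).items():
    im=cv2.imread(f"pics/{n}_c.png")[y0:y0+120,x0:x0+160];cv2.imwrite(f"pics/{n}_cz.png",cv2.resize(im,(800,600),interpolation=cv2.INTER_CUBIC))
E
```

```text
above t 25.1 tcp [0.6   0.001 0.124] F [1.177 0.08  0.712] open 0.0851
down t 26.1 tcp [ 0.601 -0.001  0.045] F [-0.97  -0.676 -0.698] open 0.0848
grip t 26.5 tcp [ 0.601 -0.001  0.045] F [-3.072  0.543  8.658] open 0.0567
l12 t 26.9 tcp [ 0.6   -0.001  0.056] F [-1.024  0.409 -3.869] open 0.0564
up t 27.6 tcp [ 0.599 -0.001  0.21 ] F [ 0.046 -0.693 -5.13 ] open 0.056
over well t 30.0 tcp [ 0.523 -0.338  0.212] F [-0.183  0.295 -4.795] open 0.0566
```

View pics/scene_c.png

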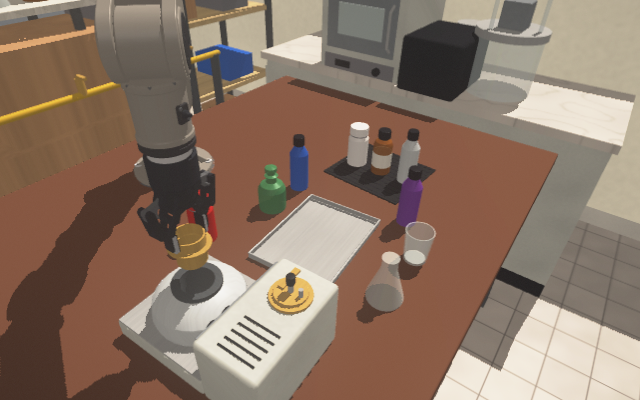

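View pics/top_cz.png

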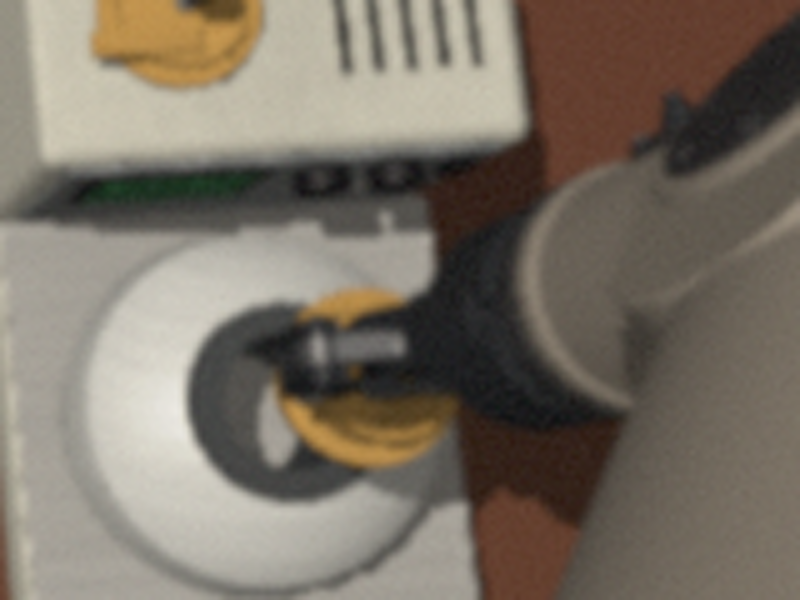

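View pics/scene_cz.png

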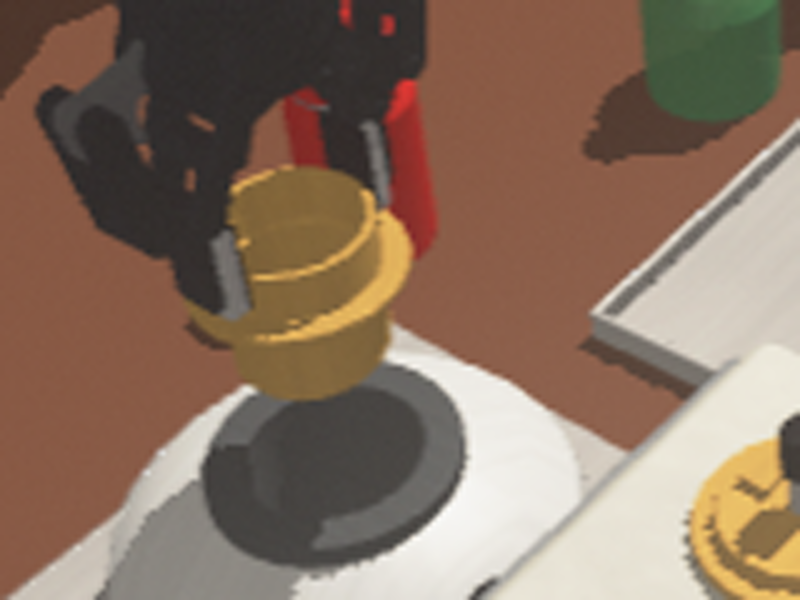

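```bash
python3 - <<'E'
from h import *
d=pickle.load(open("cap_c.pkl","rb"))
for n,(x0,y0) in dict(top=(420,150),scene=(150,210)).items():
    c=d[n];z=cv2.resize(c["color"][y0:y0+90,x0:x0+120,::-1],(800,600),interpolation=cv2.INTER_CUBIC); f=800/120
    for q,rr in((.231,.029),(.212,.038),(.207,.038),(.169,.023),(.122,.047)):
        cv2.polylines(z,[((proj(c,circ(.523,-.338,q,rr))+.5-[x0,y0])*f).astype(int)],True,(0,255,0),1)
    cv2.imwrite(f"pics/cw_{n}.png",z)
E
```

```text
(no output)
```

View pics/cw_top.png

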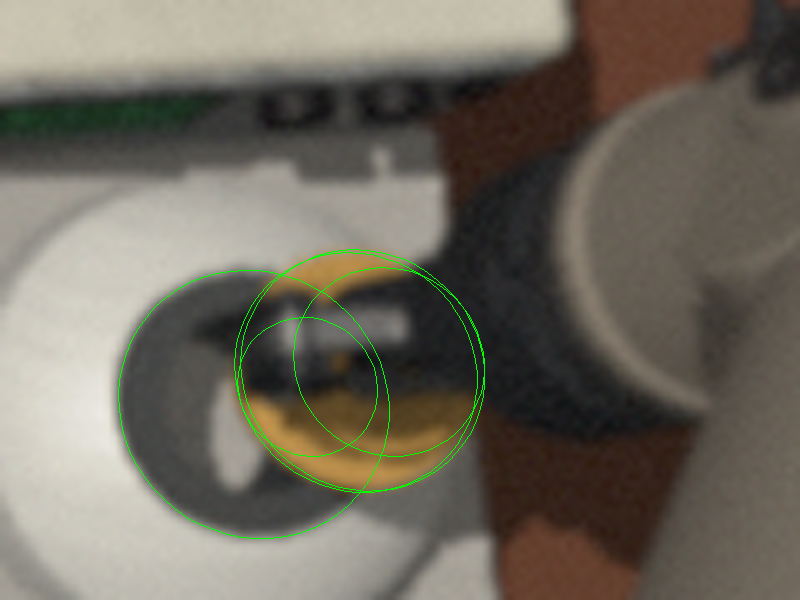

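View pics/cw_scene.png

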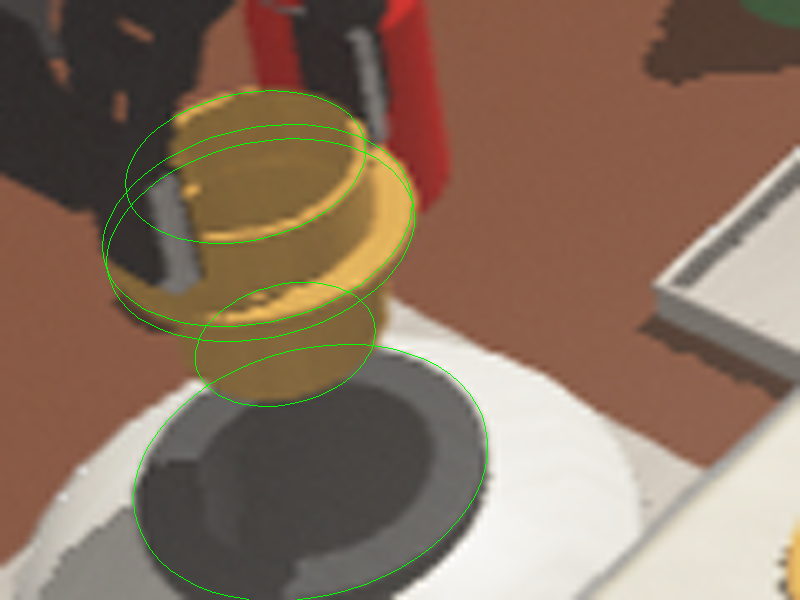

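```bash
python3 - <<'E'
from ops import *
xy=(.523,-.338)
for z in(.185,.165,.15,.14,.134):
    arm.move_l([*xy,z],v=.08);st("z%.3f"%z)
    if np.abs(arm.current_wrist_force()[:2]).max()>8: print("STOP");break
else:
    for z in(.132,.131,.130,.129,.128,.127,.126):
        arm.move_l([*xy,z],v=.03);F=arm.current_wrist_force();st("z%.3f"%z)
        if F[2]>2: break
pic("d")
im=cv2.imread("pics/scene_d.png")[200:320,130:290];cv2.imwrite("pics/dz.png",cv2.resize(im,(800,600),interpolation=cv2.INTER_CUBIC))
E
```

```text
z0.185 t 30.6 tcp [ 0.523 -0.338  0.184] F [-0.225 -0.305 -4.927] open 0.0563
z0.165 t 31.0 tcp [ 0.523 -0.338  0.164] F [ 0.201 -0.368 -3.94 ] open 0.0563
z0.150 t 31.3 tcp [ 0.523 -0.338  0.149] F [-0.493  0.014 -4.291] open 0.0564
z0.140 t 31.6 tcp [ 0.523 -0.338  0.139] F [ 0.566  0.05  -3.876] open 0.0563
z0.134 t 31.9 tcp [ 0.523 -0.338  0.134] F [-0.183  0.084 -5.281] open 0.0562
z0.132 t 32.1 tcp [ 0.523 -0.338  0.132] F [-0.415 -0.399 -4.774] open 0.0563
z0.131 t 32.4 tcp [ 0.523 -0.338  0.131] F [ 0.79   0.242 -4.468] open 0.0564
z0.130 t 32.6 tcp [ 0.523 -0.338  0.13 ] F [-0.609 -0.031 -4.585] open 0.0563
z0.129 t 32.9 tcp [ 0.523 -0.338  0.129] F [-0.027 -0.16  -4.474] open 0.0562
z0.128 t 33.1 tcp [ 0.523 -0.338  0.128] F [ 0.291  0.513 -4.071] open 0.056
z0.127 t 33.4 tcp [ 0.523 -0.338  0.127] F [-1.828  1.143  1.064] open 0.0564
z0.126 t 33.6 tcp [ 0.523 -0.338  0.127] F [-4.931  3.921 10.444] open 0.056
```

View pics/dz.png

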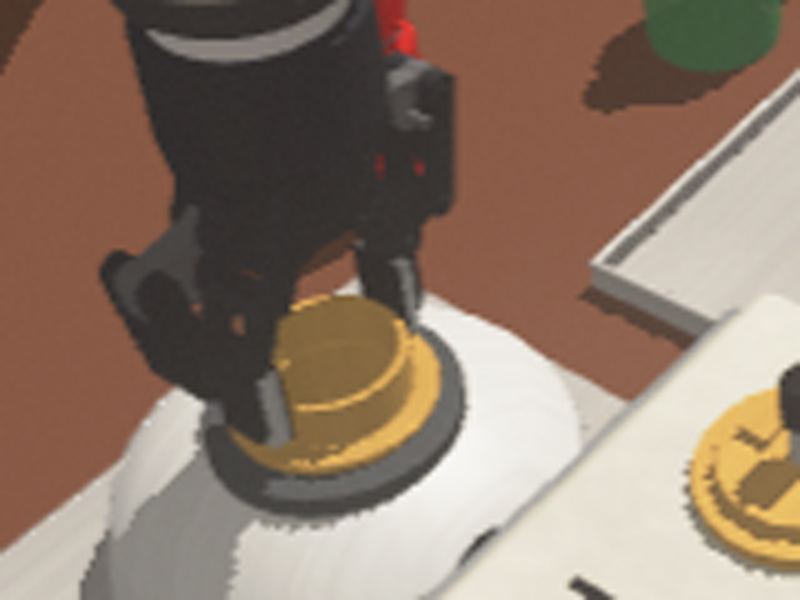

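Flange contacts the rim at the predicted height, so the cup is seated; release and retreat.

```bash
python3 - <<'E'
from ops import *
xy=(.523,-.338)
arm.command_gripper(.085);st("rel")
arm.move_l([*xy,.24],v=.15);st("off")
arm.move_l([.523,-.1,.26],v=.3);arm.pause(.2);st("clear")
pic("e")
d=pickle.load(open("cap_e.pkl","rb"))
for n,(x0,y0) in dict(top=(400,150),scene=(140,210)).items():
    c=d[n];z=cv2.resize(c["color"][y0:y0+90,x0:x0+120,::-1],(800,600),interpolation=cv2.INTER_CUBIC); f=800/120
    for q,rr in((.146,.029),(.127,.038),(.122,.047)):
        cv2.polylines(z,[((proj(c,circ(.5226,-.3379,q,rr))+.5-[x0,y0])*f).astype(int)],True,(0,255,0),1)
    cv2.imwrite(f"pics/e_{n}.png",z)
from seg import seg
for n,u,v,k,z in(("can",0,0,"black",.155),("amber",0,0,"black",.131),("jar",0,0,"white",.131)):
    x,y=MAT[n]; 
    for cam in d:
        p=proj(d[cam],[[x,y,z]])[0]; r=seg(d[cam],*p,12 if k=="black" else 18,k)
        print(n,cam,p,r and np.round(r[:3],1))
E
```

```text
rel t 34.1 tcp [ 0.523 -0.338  0.126] F [-0.296  0.053  0.231] open 0.0852
off t 35.0 tcp [ 0.523 -0.338  0.239] F [-0.143  0.322 -0.516] open 0.0849
clear t 36.2 tcp [ 0.523 -0.102  0.26 ] F [0.323 0.726 0.318] open 0.0851
can scene [412.565 135.182] [412.9 134.5 118. ]
can top [146.095 175.073] [142.9 177.  315. ]
amber scene [384.695 134.142] [384.4 133.6 134. ]
amber top [149.047 213.939] [147.1 212.1 502. ]
jar scene [359.832 126.033] [359.5 125.7 106. ]
jar top [147.261 251.697] [148.  252.1 423. ]
```

View pics/e_top.png

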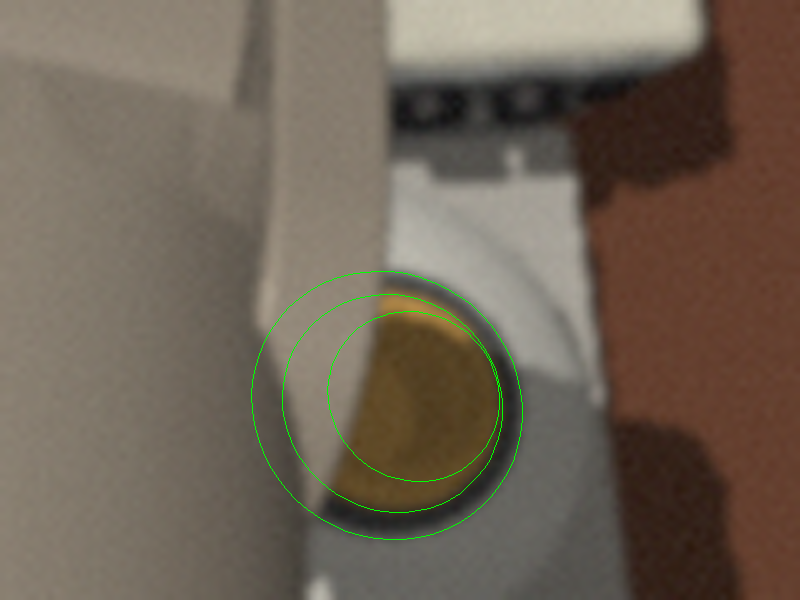

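View pics/e_scene.png

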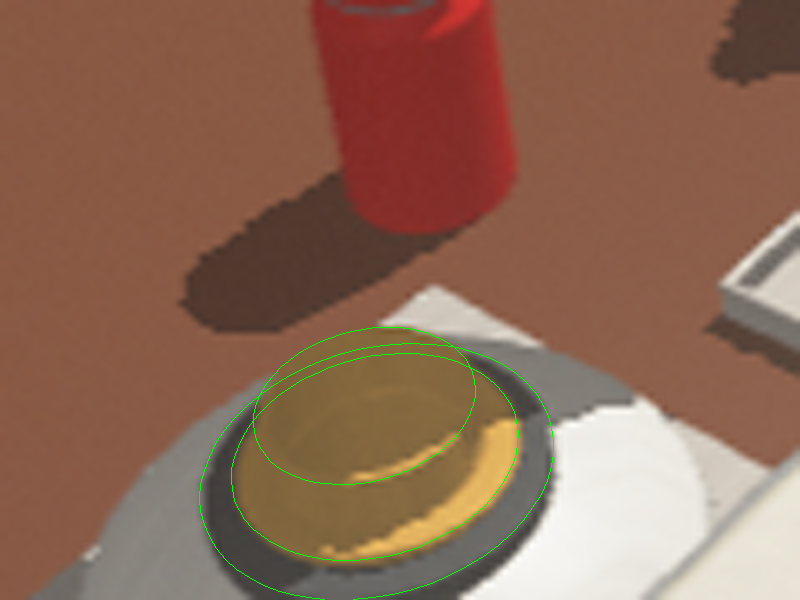

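View pics/top_e.png

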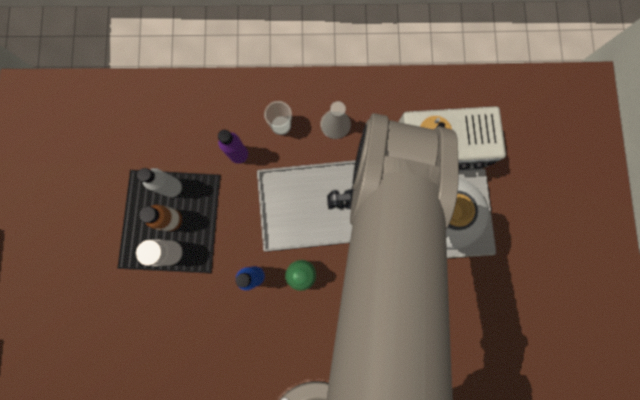

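```bash
python3 - <<'E'
from ops import *
arm.move_l([.50,.1,.26],v=.3)
for n in("jar","amber","can"):
    print(n)
    pick(n,MAT[n],.005,clear=.1)
    xy=SPOT[n]
    arm.move_l([*xy,.1+OFF[n]],v=.25); arm.pause(.2)
    z=.002+OFF[n]
    arm.move_l([*xy,z+.015],v=.2)
    arm.move_l([*xy,z+.0015],v=.03);arm.pause(.15);st("low")
    arm.command_gripper(.085);st("rel")
    arm.move_l([*xy,z+.1],v=.15);st("off")
arm.move_to([.3,.45,.3],ORI);arm.pause(.3)
pic("f")
from seg import seg
d=pickle.load(open("cap_f.pkl","rb"));o=pickle.load(open("cap0.pkl","rb"))
for n,k,z,w in(("can","black",.153,10),("amber","black",.129,12),("jar","white",.129,18)):
    for cam in d:
        p=proj(d[cam],[[*SPOT[n],z]])[0]; a=seg(o[cam],*p,w,k); b=seg(d[cam],*p,w,k)
        print(n,cam,np.round(a[:3],1),np.round(b[:3],1),"shift mm",1000*(onz(d[cam],[b[:2]],z)-onz(o[cam],[a[:2]],z))[0])
st("end")
E
```

```text
jar
above t 38.2 tcp [0.442 0.368 0.208] F [ 0.811 -0.     0.46 ] open 0.0849
down t 39.2 tcp [0.441 0.37  0.109] F [-0.516 -1.385  0.049] open 0.0849
gripped t 39.6 tcp [0.441 0.37  0.109] F [-0.446 -2.012  5.349] open 0.0535
lift12 t 39.9 tcp [0.44 0.37 0.12] F [-0.361 -0.23  -2.709] open 0.0534
up t 40.4 tcp [0.44  0.37  0.203] F [ 0.053  0.48  -2.626] open 0.0531
low t 43.9 tcp [ 0.582 -0.078  0.107] F [-0.328  0.56   5.336] open 0.0536
rel t 44.4 tcp [ 0.581 -0.078  0.106] F [-0.215  0.138 -0.688] open 0.0851
off t 45.2 tcp [ 0.581 -0.078  0.204] F [0.439 0.21  0.51 ] open 0.085
amber
above t 46.8 tcp [0.526 0.368 0.221] F [ 0.108  0.252 -0.558] open 0.0849
down t 47.8 tcp [0.526 0.37  0.122] F [-0.205  0.357  0.5  ] open 0.0852
gripped t 48.3 tcp [0.525 0.37  0.122] F [-1.23  -0.853  4.012] open 0.0346
lift12 t 48.7 tcp [0.525 0.37  0.133] F [ 0.245  0.334 -3.433] open 0.0342
up t 49.2 tcp [0.525 0.37  0.216] F [ 0.851  0.739 -4.813] open 0.0345
low t 52.4 tcp [ 0.524 -0.009  0.12 ] F [ 0.296 -0.305 -1.272] open 0.0339
rel t 52.9 tcp [ 0.524 -0.009  0.12 ] F [-0.505 -0.41   0.4
[... 529 characters left out ...]
288
rel t 61.0 tcp [0.568 0.071 0.144] F [ 0.276 -0.53  -0.39 ] open 0.0849
off t 61.8 tcp [0.567 0.071 0.241] F [0.239 0.773 0.149] open 0.0851
can scene [341.9 173.7 331. ] [341.9 173.7 331. ] shift mm [-0.066 -0.018  0.   ]
can top [280.4 191.8 140. ] [280.4 191.9 140. ] shift mm [-0.097  0.032  0.   ]
amber scene [305.8 193.1 227. ] [305.6 193.1 225. ] shift mm [-0.491 -0.135  0.   ]
amber top [316.6 211.7 204. ] [316.6 212.  201. ] shift mm [-0.679  0.082  0.   ]
jar scene [308. 218. 306.] [307.8 217.9 305. ] shift mm [-0.508  0.051  0.   ]
jar top [345.3 186.5 372. ] [345.4 186.7 376. ] shift mm [-0.458 -0.04   0.   ]
end t 63.9 tcp [0.3  0.45 0.3 ] F [-0.613  0.858  0.242] open 0.0851
```

View pics/scene_f.png

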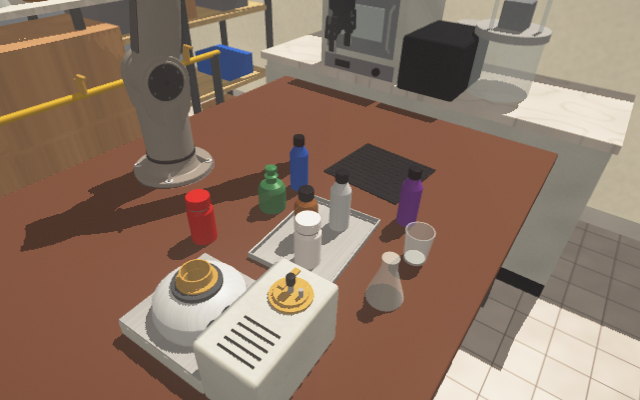

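View pics/top_f.png

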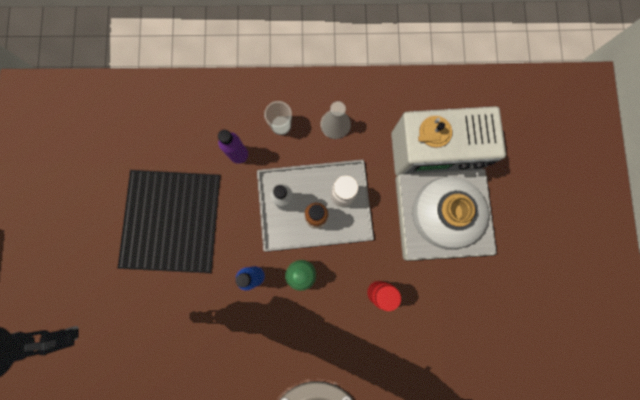

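The cup sits in the well at about (458, 210) in the top view. The containers are back at (280, 192), (317, 212) and (345, 187), within 1 mm of their starting spots, and the glassware has not moved.

```bash
python3 -c "
from plant import arm
arm.hand_in();print(arm.current_time_s())"
```

```text
the job is handed in; nothing more can be done
the job is handed in; nothing more can be done
```

The job is done and handed in; the robot clock read 63.9 s at my last check, against the 144 s limit. I moved the can, amber bottle and jar to the mat, seated the brass cup in the heating well, then put all three containers back on the tray.

- **Cup:** On the way down, the flange met the rim at the predicted height, seen as a rise in wrist force at TCP z of about 0.127 m. After release, the visible part of the cup in both views matched circles drawn at the well's axis. The arm hid part of it in the top view, and I did not repeat that measurement afterwards, though the final pictures show the cup sitting in the well.
- **Containers:** Compared with the starting pictures, their caps are within 0.1 mm (can), 0.7 mm (amber) and 0.5 mm (jar) of where they were, and all three stand upright.
- **Glassware:** The conical flask, beaker, stoppered bottle and look-alikes appear unmoved in the final pictures, judged by eye only.
- **Disagreement:** At the start the two views differed by up to about 5 mm on the cup and amber positions, and by more on the can because the mat behind it spoiled one colour mask. I picked positions by overlaying circles on both views, and every grasp and fit then worked first time. No check failed.

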